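Slide the badge case through the chute flap

ROBOT

A 6-joint arm with a two-finger parallel gripper is mounted at the origin on the work surface. World frame = base frame: x ahead of the robot, y to its left, z up, the work surface at z = 0. Lengths are in m, angles in rad, forces in N, time in s.
With the tool pointing down it reaches from about 0.325 to 0.775 m from the base axis. Payload 9.3 kg.
Tool frame: the origin (TCP) lies on the centre line of the jaws, within the pads' length; the fingertips stand 14 mm ahead of it and the grasp point (between the pads) lies 5 mm behind it (arm.finger_overhang is the distance from the TCP to the fingertips, in m); z points along the fingers, y is the line along which they close (so a half turn about z gives the same grasp; the last joint's range is limited). The gripper opens to 85 mm and grips with 20 to 120 N. Pads are 22 mm wide; open, the fingers measure 114 mm over their backs; the gripper's body (76 mm by 85 mm) begins 54 mm behind the grasp point. The pads swing forward as they close: fully open they stand 13 mm farther back than shut.
Start: joints at [-1.354, 0.259, 0.021, 1.334, 0, 1.418], TCP at [0.199, -0.513, 0.245] pointing down, gripper open.
Joint ranges: [-3.04, 3.04], [-0.91, 1.82], [-1.04, 1.36], [-1.92, 1.95], [-1.52, 1.45], [-3.14, 3.14]. Speed limits (rad/s): [2.22, 2.22, 2.79, 3.14, 3.14, 3.14].

INTERFACE

Orientations are given as [roll, pitch, yaw] about the fixed x, y, z axes, in that order (R = Rz(yaw) Ry(pitch) Rx(roll)).
In Python, from cell import arm, eyes gives the robot as it stands. Calls block until the motion is done:
- arm.move_ptp(position, orientation): joint-space move of the TCP to a pose.
- arm.move_l(position, ori=None, feed=0.15, threshold=None): straight line of the TCP; ori=None keeps the orientation; feed is the mean speed in m/s. With threshold (N) it stops when the force on the tool has changed by that much, and returns True; else False.
- arm.goto_joints(angles): joint-space move.
- arm.gripper_open() and arm.close_gripper(effort=None): open the fingers fully, or close them until they stop; effort is the grip in N (None keeps the last).
- arm.hold(seconds).
- arm.ik(position, orientation): joint angles nearest the present ones, or None.
- arm.observe(): the state.
- eyes.grab_frame(name): name is "scene" or "top"; returns a dict with "pixels" (384x512x3 uint8, red, green, blue), "z_map" (384x512 float32, m along the optical axis (not along the pixel's ray), 0 where there is no reading), "intrinsics" (3x3 intrinsics, pixels), "R" (3x3) and "t" (3): a world point X has camera coordinates R X + t. Camera axes: x right, y down, z forward; pixel columns grow to the right and rows downward; lengths in m; the calibration is good to about 2 mm. A picture is of the moment at which its call begins.
A pose or a line that the arm cannot do raises arm.Unreachable and nothing moves.
- arm.close_job(): hands the job in; it is judged then, once.
The state is a dict: "t": time; "joint_pos": joint angles; "joint_velocities": joint speeds; "joint_efforts": joint torques, N m; "tcp_pos": TCP position; "eef_rot": TCP orientation; "wrist_force": force on the tool from outside, world axes, zero at the start; "wrist_torque": the same for the moment, N m; "opening": finger opening in m; "grip_force": force on a finger pad.
Only numpy, scipy, OpenCV 4.12 (cv2) and the standard library are available. Lean on these libraries where they do the work, as an engineer would, in place of code of your own. Each camera call takes 0.05 s, during which the arm holds its last target. There are 200 camera calls.

TASK

On the plywood sorting chute, push the flat rectangular badge case along its lane with the fingertips, in under the hanging metal flap, until it has dropped off the sill and lies flat in the tray behind; then draw the fingers back out so that the flap swings shut. Only push it: do not pick it up or carry it. Leave the round tin and the other things on the table where they are.

Things in the scene. Friction and masses are not known exactly. Their poses are not given: they have to be found in the camera images.
- chute: Plywood sorting chute, fixed, 316 x 204 mm. Origin at table height under the middle of the flaps' hinge line; x points from the loading deck through the flaps to the tray, y left, z up. Deck top 46 mm above the table, x = -160 to +3 mm (sill edge). Two lanes, centred at y = +49 and -49 mm, each 90 mm wide between rails 8 mm thick, 18 mm above the deck, x = -140 to 0 mm
- sill (a point): Middle of the sill edge, where the deck ends, 3 mm past the hinge line (chute x), at deck height, 46 mm above the table. Axes as the chute's. Past it the floor steps down 22 mm into the tray
- tray (a point): Centre of the tray floor behind the sill, 24 mm above the table. Axes as the chute's. The tray is 147 mm long (chute x = 3 to 150 mm), open above, one tray across both lanes, rim 60 mm above the table
- flap_left_pin (a point): Middle of the left flap's hinge axis, 112 mm above the table (66 mm above the deck), at chute x = 0, y = +49 mm. Hinge bar along y with a 10 mm barrel; aluminium cheeks 16 mm long (chute x), 8 mm thick stand at y = -98, 0, +98 mm to height 122 mm. To reach past the hinge line, fingers must lean 30 to 45 degrees from vertical, tips forward, to clear the bar
- flap_right_pin (a point): The same for the right flap, at chute y = -49 mm
- case: White plastic badge case, thin grey seam, 90 (own x) x 56 (own y) x 26 mm high, 0.08 to 0.17 kg. Origin at the centre of its underside. Starts in the left or right lane, x axis about along the chute's, front 15 to 45 mm before the flap. Pushed over the sill it tips nose down, its tail rising up to 22 mm at first, and lies flat once its tail has passed the sill edge
- tin: Round aluminium tin, 48 mm diameter, 26 mm high, standing on the deck in the other lane. Origin at the centre of its underside. To be left alone
- flap_left (a joint): Angle of the left lane's flap (chute y = +49 mm), rad: 0 hanging shut, grows as its lower edge swings towards the tray (to 1.6). Aluminium plate 84 mm wide, 2 mm thick, 0.05 kg; its lower edge hangs 54 mm above the table, 8 mm above the deck. Opens only towards the tray, at a push of about 1 N; falls shut by its weight in about half a second
- flap_right (a joint): The same for the flap of the right lane (chute y = -49 mm)
- mug: Blue mug, 80 mm across, 92 mm high, bystander on the table. Origin at the centre of its underside
- jar: Small jar with a dark cap, 60 mm across, 75 mm high, bystander. Origin at the centre of its underside
- tape: Cardboard ring (tape core), 96 mm across, 24 mm high, bystander. Origin at the centre of its underside
- brush: Hand brush lying on the table, bystander
- carton: Cardboard box 75 x 110 x 45 mm, bystander. Origin at the centre of its underside
- blister: Black flat pack 70 x 50 x 14 mm, bystander. Origin at the centre of its underside
- blister2: Red flat pack 50 x 50 x 14 mm, bystander. Origin at the centre of its underside
Not all that is in view belongs to the job. What is meant by the case is not orange or purple, and is the smaller of those in its own colour.

How it is judged:
By the outcome, as a careful person would: the job done as asked, in the order asked, and still so for the second after the job is handed in, with the robot touching nothing.
It also fails if it takes over 35 s, if anything falls off the work surface, if the arm or the gripper's body presses on something with over 40 N, if the wrist force passes 120 N, or if a joint passes its speed limit or range.

## Working session

There is one attempt and no reset: what is moved stays moved. The work goes in short steps, each a Python script; the robot and the scene stay as the last script left them, time stands still between calls to the robot, and variables do not carry over. Pictures are saved under pics/ and viewed, at most 10 in all, crops included, and the job is handed in when it is done.

```bash
mkdir -p pics
python3 - <<'E'
from cell import arm, eyes
import cv2, numpy as np, pickle
for n in ("top","scene"):
    f=eyes.grab_frame(n); pickle.dump(f,open(n+".pkl","wb"))
    cv2.imwrite(f"pics/{n}0.png",f["pixels"][:,:,::-1])
    print(n,f["intrinsics"].tolist(),np.round(f["R"],3).tolist(),f["t"])
o=arm.observe();print(o["t"],o["eef_rot"],o["tcp_pos"],o["opening"])
E
```

```text
top [[396.3734363816287, 0.0, 252.81727276304008], [0.0, 396.3734363816287, 189.93698282425416], [0.0, 0.0, 1.0]] [[-0.028, -0.999, -0.025], [-0.993, 0.031, -0.117], [0.118, 0.021, -0.993]] [0.03360723 0.54900298 1.22635282]
scene [[422.728239293891, 0.0, 252.023917027026], [0.0, 422.728239293891, 189.92304356221504], [0.0, 0.0, 1.0]] [[-0.581, 0.814, 0.012], [0.593, 0.434, -0.678], [-0.557, -0.387, -0.735]] [ 0.31205048 -0.24734003  1.55168619]
0.1 [-3.14032849e+00 -1.66464930e-04  3.69768115e-01] [ 0.19870812 -0.51257463  0.24471755] 0.085266103703584
```

View pics/top0.png

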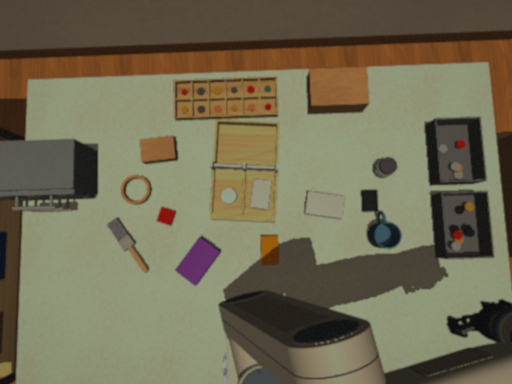

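View pics/scene0.png

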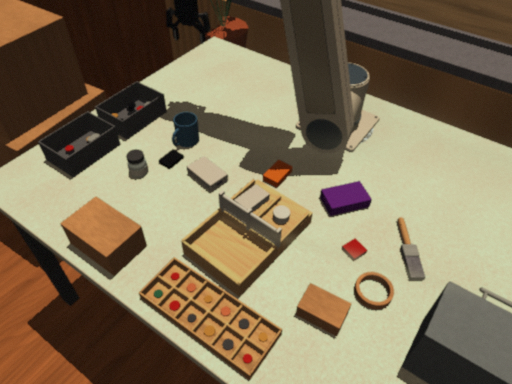

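The top view shows the chute with its flap line at row ~167. Candidates for the case:
- White case in the right lane, (261,193).
- Larger white box on the table, (324,204).
- Orange box, (270,249).
- Purple box, (198,260).

I choose the smaller white one, in the lane at (261,193). The tin is at (229,196).

```bash
cat > h.py <<'E'
import numpy as np, cv2
def cloud(f):
    K=f["intrinsics"];z=f["z_map"];v,u=np.indices(z.shape)
    c=np.stack([(u-K[0,2])/K[0,0]*z,(v-K[1,2])/K[1,1]*z,z],-1)
    return (c-f["t"])@f["R"]
def boxfit(p):
    return cv2.minAreaRect(p.astype(np.float32)*1000)
E
python3 - <<'E'
import pickle,cv2,numpy as np
from h import *
f=pickle.load(open("top.pkl","rb"));P=cloud(f);im=f["pixels"]
cv2.imwrite("pics/c1.png",cv2.resize(im[110:230,195:355],None,fx=5,fy=5,interpolation=cv2.INTER_CUBIC)[:,:,::-1])
sub=np.zeros(P.shape[:2],bool);sub[112:228,200:290]=1
sub&=f["z_map"]>0
Z=P[...,2]
m=sub&(Z>.015)
print("chute",boxfit(P[m][:,:2]),m.sum())
hb=sub&(Z>.1);print("bar",hb.sum(),boxfit(P[hb][:,:2]),np.median(Z[hb]))
def comp(lo,hi,r,c):
    m=(sub&(Z>lo)&(Z<hi)).astype(np.uint8);n,l=cv2.connectedComponents(m,connectivity=4);k=l[r,c];q=(l==k);return q
for nm,(r,c) in dict(case=(193,261),tin=(196,229)).items():
    q=comp(.063,.085,r,c);print(nm,q.sum(),boxfit(P[q][:,:2]),np.median(Z[q]),P[q].mean(0))
for r,c in [(215,229),(215,265),(140,230),(140,265),(193,261),(204,324)]:print(r,c,P[r,c].round(4),im[r,c])
q=(Z>.015)&(Z<.06);q[:185]=0;q[222:]=0;q[:,:300]=0;q[:,350:]=0;print("big",boxfit(P[q][:,:2]))
E
```

```text
chute ((631.8367919921875, 63.67015838623047), (255.2534637451172, 356.9461975097656), 87.58708953857422) 6802
bar 255 ((614.8340454101562, 42.110836029052734), (203.40476989746094, 16.46161460876465), 85.55438232421875) 0.11768266517617217
case 537 ((534.2711181640625, -5.73016357421875), (56.15473937988281, 90.89337921142578), 80.99242401123047) 0.07346506022594877 [ 0.53390401 -0.00553265  0.07331059]
tin 188 ((531.737548828125, 93.17438507080078), (43.71552276611328, 43.87078857421875), 87.52191925048828) 0.07313451548352803 [0.53157595 0.09287673 0.07328339]
215 229 [0.4716 0.0935 0.048 ] [149 131  77]
215 265 [ 0.4681 -0.0187  0.0504] [148 136  81]
140 230 [0.7159 0.0869 0.0266] [150 123  73]
140 265 [ 0.7123 -0.0266  0.0256] [149 128  77]
193 261 [ 0.5348 -0.0084  0.0725] [147 146 122]
204 324 [ 0.4979 -0.205   0.0362] [148 146 124]
big ((498.78704833984375, -205.15322875976562), (118.60804748535156, 73.11260986328125), 80.14058685302734)
```

View pics/c1.png

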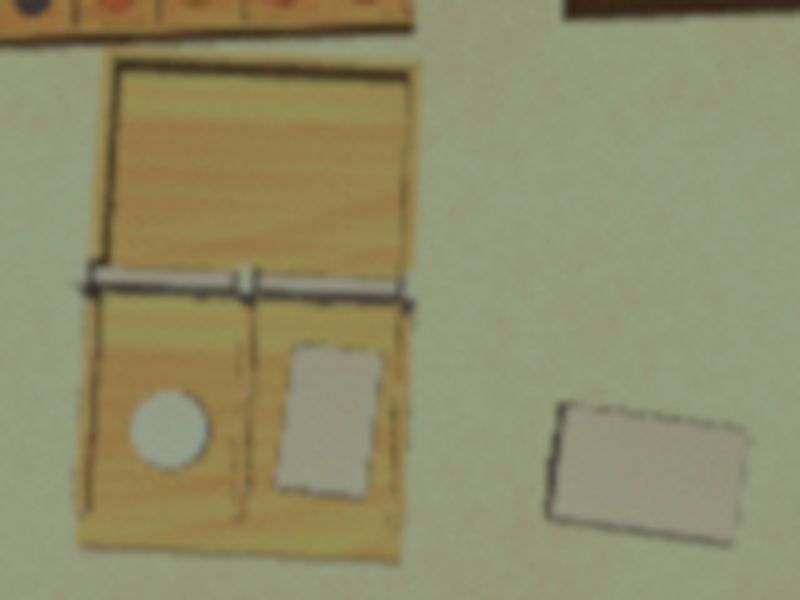

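The crop confirms the choice. The white case is at crop (328,420) in the right lane and measures 90x56 with its top at 73 mm. The other white box, at crop (645,475), is larger at 118x73. Next I refine the chute yaw and check reachability.

```bash
cat >> h.py <<'E'
from scipy.spatial.transform import Rotation as Ro
O=None
def frame(ox,oy,yaw):
    global O,YAW; O=np.array([ox,oy,0.]);YAW=yaw
def w(x,y,z): return O+Ro.from_euler('z',YAW).apply([x,y,z])
def pose(x,y,z,lean,dyaw=0,flip=False):
    """chute coords (z above deck) of the front upper corner of the shut fingertips -> TCP pose"""
    R=Ro.from_euler('z',YAW+dyaw)*Ro.from_euler('y',-lean)*Ro.from_euler('x',np.pi)
    Z=R.apply([0,0,1]);X=R.apply([1,0,0])
    tcp=w(x,y,z+.046)-.014*Z-.011*X
    if flip: R=R*Ro.from_euler('z',np.pi)
    return tcp,R.as_euler('xyz')
E
python3 - <<'E'
import pickle
from h import *
import h
from cell import arm
f=pickle.load(open("top.pkl","rb"));P=cloud(f);Z=P[...,2]
s=np.zeros(Z.shape,bool);s[122:228,200:290]=1;s&=f["z_map"]>0
m=s&(Z>.012)&(P[...,0]<.755); print("chute",boxfit(P[m][:,:2]))
m=s&(Z>.03)&(Z<.09)&(P[...,0]<.59);print("deck",boxfit(P[m][:,:2]))
frame(.6148,.0421,np.radians(-4.4))
Rz=Ro.from_euler('z',-h.YAW)
print("case in chute",Rz.apply(np.array([.5342,-.0056,0])-O if False else np.array([.5342,-.0056,0])-h.O))
print("tin",Rz.apply(np.array([.5317,.0931,0])-h.O))
for fl in (0,1):
  for L in (30,36,42):
    for x,z in [(-.155,.1),(-.155,.018),(-.04,.03),(.02,.012)]:
      p,e=pose(x,-.049,z,np.radians(L),0,fl);q=arm.ik(p,e);print(fl,L,x,z,p.round(3),None if q is None else np.round(q,2))
E
```

```text
chute ((608.1685791015625, 42.206878662109375), (204.53793334960938, 306.5497131347656), 85.75630187988281)
deck ((526.4701538085938, 48.46038818359375), (203.9664764404297, 142.3451690673828), 85.63069152832031)
case in chute [-0.07670295 -0.05374297  0.        ]
tin [-0.08676775  0.04447434  0.        ]
0 30 -0.155 0.1 [0.44  0.006 0.153] [-0.22 -0.16 -0.82  0.39  0.07  3.01]
0 30 -0.155 0.018 [0.44  0.006 0.071] [-0.22 -0.02 -0.99  0.09  0.07  3.01]
0 30 -0.04 0.03 [ 0.555 -0.002  0.083] [-0.18  0.14 -0.75  0.15  0.05  3.05]
0 30 0.02 0.012 [ 0.615 -0.007  0.065] [-0.17  0.26 -0.65  0.14  0.05  3.06]
0 36 -0.155 0.1 [0.439 0.006 0.151] [-0.24 -0.2  -0.92  0.23  0.09  3.01]
0 36 -0.155 0.018 [0.439 0.006 0.069] None
0 36 -0.04 0.03 [ 0.554 -0.002  0.081] [-0.19  0.13 -0.86 -0.04  0.07  3.05]
0 36 0.02 0.012 [ 0.614 -0.007  0.063] [-0.17  0.25 -0.76 -0.07  0.06  3.06]
0 42 -0.155 0.1 [0.439 0.006 0.149] [-0.25 -0.22 -1.02  0.05  0.12  3.01]
0 42 -0.155 0.018 [0.439 0.006 0.067] None
0 42 -0.04 0.03 [ 0.554 -0.002  0.079] [-0.2   0.14 -0.96 -0.26  0.08  3.05]
0 42 0.02 0.012 [ 0.613 
[... 198 characters left out ...]
.13]
1 30 -0.04 0.03 [ 0.555 -0.002  0.083] [-0.18  0.14 -0.75  0.15  0.05 -0.09]
1 30 0.02 0.012 [ 0.615 -0.007  0.065] [-0.17  0.26 -0.65  0.14  0.05 -0.08]
1 36 -0.155 0.1 [0.439 0.006 0.151] [-0.24 -0.2  -0.92  0.23  0.09 -0.13]
1 36 -0.155 0.018 [0.439 0.006 0.069] None
1 36 -0.04 0.03 [ 0.554 -0.002  0.081] [-0.19  0.13 -0.86 -0.04  0.07 -0.09]
1 36 0.02 0.012 [ 0.614 -0.007  0.063] [-0.17  0.25 -0.76 -0.07  0.06 -0.08]
1 42 -0.155 0.1 [0.439 0.006 0.149] [-0.25 -0.22 -1.02  0.05  0.12 -0.13]
1 42 -0.155 0.018 [0.439 0.006 0.067] None
1 42 -0.04 0.03 [ 0.554 -0.002  0.079] [-0.2   0.14 -0.96 -0.26  0.08 -0.09]
1 42 0.02 0.012 [ 0.613 -0.007  0.061] [-0.18  0.26 -0.86 -0.29  0.07 -0.08]
```

The case sits at chute (-77,-54) mm with a yaw of -4.6° relative to the chute. Its tail is near x=-122. I push slightly right of its centre, which squares it up.

```bash
cat >> h.py <<'E'
frame(.6148,.0421,np.radians(-4.4))
def go(arm,x,y,z,L,**k): 
    p,e=pose(x,y,z,np.radians(L),0,True); return arm.move_l(p,e,**k)
E
python3 - <<'E'
from h import *
from cell import arm,eyes
arm.close_gripper(20)
p,e=pose(-.145,-.055,.15,np.radians(30),0,True);arm.move_ptp(p,e)
print(go(arm,-.145,-.055,.022,30,feed=.12,threshold=8))
print(go(arm,-.085,-.055,.022,35,feed=.04))
o=arm.observe();print(o["t"],o["tcp_pos"],o["wrist_force"],o["opening"])
ims=[]
for n,(a,b,c,d) in dict(top=(120,230,190,340),scene=(160,260,180,330)).items():
    f=eyes.grab_frame(n);ims.append(cv2.resize(f["pixels"][a:b,c:d],(600,300 if n=='x' else 300*1),interpolation=cv2.INTER_CUBIC))
cv2.imwrite("pics/p1.png",np.vstack(ims)[:,:,::-1])
E
```

```text
False
False
5.7833 [ 0.50881235 -0.00490049  0.07321742] [-0.2252107   0.60284025  0.08771662] -0.00015456479272335996
```

View pics/p1.png

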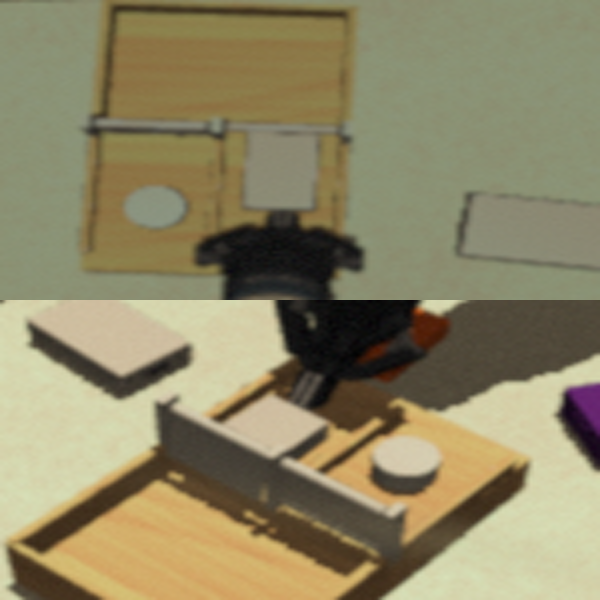

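The case is now square, with its front edge at the flap (top crop: tail at (283,210), flap line at row 130). The gripper's side knuckles are wide, so I measure them against the cheeks before going deep.

Run:
```python
from h import *
import h
from cell import arm,eyes
o=arm.observe();R=Ro.from_euler('xyz',o["eef_rot"])
T=[]
for n in("top","scene"):
    f=eyes.grab_frame(n);P=cloud(f)[f["z_map"]>0]
    t=R.inv().apply(P-o["tcp_pos"]); T.append(t[(P[:,2]>.085)&(np.abs(t[:,0])<.06)&(np.abs(t[:,1])<.08)&(t[:,2]>-.12)&(t[:,2]<.02)])
T=np.vstack(T);print(len(T),T.min(0),T.max(0))
A=T[np.abs(T[:,1])>.03]
for lo in np.arange(-.12,0,.01):
    q=A[(A[:,2]>=lo)&(A[:,2]<lo+.01)]
    if len(q):print(round(lo,2),len(q),"x",q[:,0].min().round(3),q[:,0].max().round(3),"|y|",np.abs(q[:,1]).max().round(3))
for L in (38,42,45):
  p,e=pose(.015,-.053,.018,np.radians(L),0,True)
  c=Ro.from_euler('z',-h.YAW).apply(Ro.from_euler('xyz',e).apply(T)+p-h.O)
  k=((np.abs(np.abs(c[:,1]+.049)-.049)<.008))
  d=np.hypot(np.maximum(np.abs(c[:,0])-.008,0),np.maximum(c[:,2]-.122,0))
  b=np.hypot(c[:,0],c[:,2]-.112)-.005
  print(L,"cheek",d[k].min(),c[k][d[k].argmin()],"bar",b.min(),c[b.argmin()],arm.ik(p,e))
```

```text
1446 [-0.03866122 -0.06048059 -0.11998028] [ 0.02032645  0.06383178 -0.00615017]
-0.12 26 x -0.024 0.008 |y| 0.039
-0.11 43 x -0.014 0.008 |y| 0.041
-0.1 60 x -0.016 0.007 |y| 0.046
-0.09 103 x -0.015 0.009 |y| 0.061
-0.08 158 x -0.017 0.011 |y| 0.064
-0.07 91 x -0.017 0.013 |y| 0.06
-0.06 84 x -0.018 0.013 |y| 0.054
-0.05 47 x -0.017 0.014 |y| 0.045
-0.04 13 x -0.015 0.01 |y| 0.038
38 cheek 0.012435457284846668 [-0.02043546 -0.09195032  0.11359774] bar 0.005595636451425387 [-0.00892966 -0.06204436  0.1062966 ] [-0.18670109  0.23314064 -0.7981281  -0.12076361  0.06758055 -0.08673981]
42 cheek 0.01580890169271319 [-0.0238089  -0.09195032  0.11100507] bar 0.008987185720497146 [-0.01182183 -0.06204436  0.10452432] [-0.19075756  0.2426345  -0.86733645 -0.26897792  0.07616484 -0.08485537]
45 cheek 0.01821577068536331 [-0.02621577 -0.09195032  0.10890955] bar 0.011529032795083289 [-0.01390595 -0.06204436  0.10306504] [-0.19381347  0.25699985 -0.9187185  -0.38688901  0.08265027 -0.08293402]
```

Run:
```python
from h import *
from cell import arm,eyes
def F(): o=arm.observe();print(round(o["t"],2),o["tcp_pos"].round(4) if hasattr(o["tcp_pos"],'round') else o["tcp_pos"],np.round(o["wrist_force"],2))
print(go(arm,-.046,-.054,.023,42,feed=.04,threshold=25));F()
print(go(arm,-.030,-.053,.026,43,feed=.03,threshold=25));F()
ims=[]
for n,(a,b,c,d) in dict(top=(120,230,190,340),scene=(160,260,180,330)).items():
    f=eyes.grab_frame(n);ims.append(cv2.resize(f["pixels"][a:b,c:d],(600,300),interpolation=cv2.INTER_CUBIC))
cv2.imwrite("pics/p2.png",np.vstack(ims)[:,:,::-1])
```

```text
False
7.1 [ 0.5475 -0.0069  0.0723] [-0.37 -0.18  0.28]
False
7.79 [ 0.5633 -0.0071  0.0746] [ 0.66 -0.24  0.39]
```

View pics/p2.png

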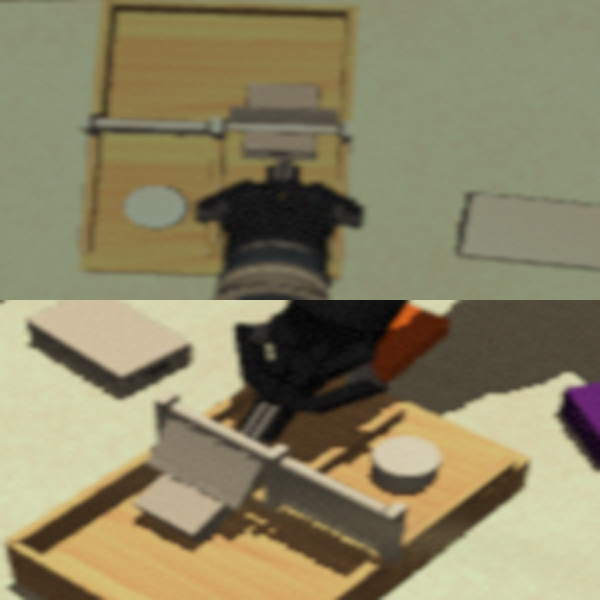

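The case is halfway under the open flap and straight: top crop tail at (280,158), nose at (283,86), with the fingertips at its tail. I continue over the sill.

Run:
```python
from h import *
from cell import arm,eyes
def F(): o=arm.observe();print(round(o["t"],2),o["tcp_pos"].round(4),np.round(o["wrist_force"],2))
print(go(arm,-.010,-.052,.022,43,feed=.03,threshold=25));F()
print(go(arm,.010,-.052,.018,43,feed=.03,threshold=25));F()
ims=[]
for n,(a,b,c,d) in dict(top=(120,230,190,340),scene=(160,260,180,330)).items():
    f=eyes.grab_frame(n);ims.append(cv2.resize(f["pixels"][a:b,c:d],(600,300),interpolation=cv2.INTER_CUBIC))
cv2.imwrite("pics/p3.png",np.vstack(ims)[:,:,::-1])
```

```text
False
8.72 [ 0.5832 -0.0076  0.0706] [-0.79 -0.29 -0.13]
False
9.56 [ 0.6033 -0.0092  0.0667] [ 0.37  0.05 -0.11]
```

View pics/p3.png

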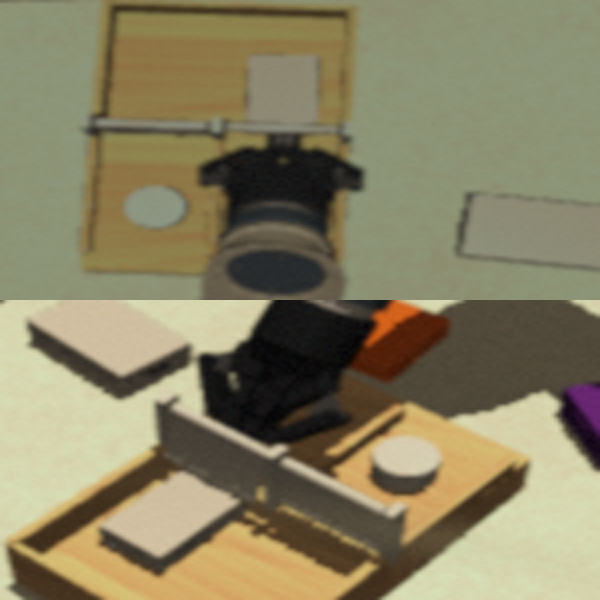

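The case is in the tray behind the bar (top crop (283,85), scene crop (170,515)) and looks flat. I measure its top before withdrawing.

```bash
cat > m.py <<'E'
from h import *
import h
from cell import eyes
def meas():
    for n in("top","scene"):
        f=eyes.grab_frame(n);P=cloud(f);C=Ro.from_euler('z',-h.YAW).apply((P-h.O).reshape(-1,3));I=f["pixels"].reshape(-1,3).astype(int)
        s=(f["z_map"].ravel()>0)&(C[:,0]>.012)&(C[:,0]<.14)&(C[:,1]>-.09)&(C[:,1]<0)&(C[:,2]>.038)&(C[:,2]<.085)
        q=C[s];A=np.c_[q[:,:2],np.ones(len(q))];k=np.linalg.lstsq(A,q[:,2],rcond=None)[0]
        print(n,len(q),boxfit(q[:,:2]),"z",np.percentile(q[:,2],[5,50,95]).round(4),"slope",k.round(3))
E
python3 - <<'E'
from m import *
meas()
E
```

```text
top 440 ((57.069583892822266, -46.96183776855469), (55.32571792602539, 81.79290771484375), 89.18781280517578) z [0.0472 0.0513 0.0559] slope [0.003 0.009 0.052]
scene 581 ((53.68617248535156, -48.69594955444336), (84.05943298339844, 64.96891784667969), 0.8737369179725647) z [0.0419 0.0495 0.0529] slope [-0.029 -0.029  0.049]
```

It lies flat: top at 50 mm, slope about 0, nose at x≈98 so the tail is past the sill. Now I withdraw.

Run:
```python
from m import *
from cell import arm
go(arm,-.06,-.052,.024,40,feed=.08)
go(arm,-.12,-.052,.05,32,feed=.1)
go(arm,-.14,-.052,.17,30,feed=.15)
arm.hold(1)
o=arm.observe();print(o["t"],o["wrist_force"])
meas()
ims=[]
for n,(a,b,c,d) in dict(top=(110,280,130,410),scene=(110,280,130,410)).items():
    f=eyes.grab_frame(n);ims.append(cv2.resize(f["pixels"][a:b,c:d],(490,298),interpolation=cv2.INTER_CUBIC))
cv2.imwrite("pics/p4.png",np.vstack(ims)[:,:,::-1])
```

```text
13.5583 [-0.20150831 -0.15865133 -0.70807763]
top 440 ((56.59398651123047, -46.8681640625), (55.48301696777344, 80.3890380859375), 89.1915512084961) z [0.0474 0.0515 0.0552] slope [0.001 0.006 0.052]
scene 586 ((54.42009353637695, -45.32067108154297), (58.74183654785156, 84.48289489746094), 89.67112731933594) z [0.0419 0.0497 0.0529] slope [-0.017 -0.044  0.048]
```

View pics/p4.png

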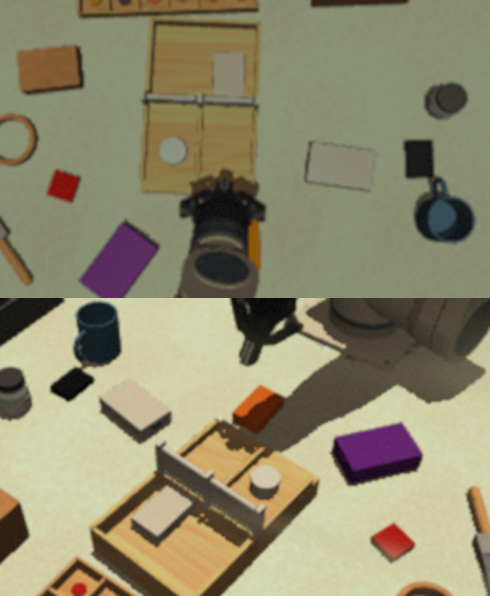

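The case lies flat in the tray (top view (228,74)), the flap hangs shut (row 100), the tin is still at (172,150), and the gripper is clear.

```bash
python3 -c "
from cell import arm
print(arm.close_job())"
```

```text
the job is handed in; nothing more can be done
None
```

The white badge case was pushed under the right-hand flap and lies flat in the tray; the flap has swung shut, the tin and the other things in view look unmoved, and the job was handed in at about 14 s on the robot's clock.

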